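# Feed the clay tile under the lamp hood with the push stick

### The arm

A 6-joint arm with a two-finger parallel gripper is mounted at the origin on the work surface. World frame = base frame: x ahead of the robot, y to its left, z up, the work surface at z = 0. Lengths are in m, angles in rad, forces in N, time in s.
With the tool pointing down it reaches from about 0.25 to 0.725 m from the base axis. Payload 4 kg.
Tool frame: the origin (TCP) lies midway between the tips of the shut fingers; the grasp point (between the pads) lies 19 mm behind it (bot.grip_point_offset is the distance from the TCP to the grasp point, in m); z points along the fingers, y is the line along which they close (so a half turn about z gives the same grasp; the last joint's range is limited). The gripper opens to 85 mm and grips with 20 to 120 N. Pads are 22 mm wide; open, the fingers measure 114 mm over their backs; the gripper's body (76 mm by 85 mm) begins 54 mm behind the grasp point. The pads swing forward as they close: fully open they stand 13 mm farther back than shut.
Start: joints at [-1.187, 0.241, 0.005, 1.335, 0, 1.571], TCP at [0.187, -0.464, 0.231] pointing down, gripper open.
Joint ranges: [-2.72, 2.72], [-1.05, 1.87], [-1.09, 1.28], [-1.99, 2.15], [-1.42, 1.44], [-3.14, 3.14]. Speed limits (rad/s): [2.79, 2.79, 3.14, 3.14, 3.14, 3.14].

### API

Orientations are given as a unit quaternion [x, y, z, w].
In Python, from workcell import bot gives the robot as it stands.
- The arm moves only by the tool step_arm, never from a script. Its argument "targets" is text: rows parted by semicolons, each of 7 numbers parted by spaces: the opening, from -1 (shut) to 1 (fully open), so that 0 is half open, then the shift along the world's x, y, z normalised to -1 to 1, where 1 is 0.5 m, then the turn, a rotation vector about the world's x, y, z normalised to -1 to 1, where 1 is pi/4 rad. In form: gripper x y z wx wy wz; .... A call has 1 to 10 rows; each row is the pose to reach, as a shift and turn from the pose commanded when the call began; what a row does not reach only later rows make up. A row lasts 1/12 s, in which the tool goes at most 41.7 mm and 7.16 degrees, less where a joint would pass 70% of its speed; a pose out of reach is approached as far as the arm can. A call with a number of a shift or a turn outside -1 to 1 is refused whole. A call with a gripper value outside its range is refused whole. The fingers move at their own pace and stop on an object; the grip force is fixed at half the most. Time passes only in rows, so rows that repeat a pose let the fingers close. It gives the time, the measured TCP pose, the force, the opening and the grip force at its end, in the units of the state.
- bot.get_obs(): the state, without advancing time (a new reading comes with each control period).
- bot.camera(name): name is "scene" or "side" or "wrist"; returns the picture (384x512x3 uint8, red, green, blue); there is no depth.
- bot.camera_info(name): a dict with "vertical_fov" (degrees; the focal length in pixels is half the picture's height over the tangent of half this angle, whatever the lens; pixels are square), "cx", "cy" (the principal point, pixels), "pose" (4x4, takes a point from camera to world coordinates). Camera axes: x right, y up, looking along -z (the intrinsics and any distortion apply to the point x, -y, -z); pixel columns grow to the right and rows downward; lengths in m; the calibration is good to about 2 mm. A picture is of the moment at which its call begins: read the wrist's pose just before it. camera_info takes no time and is no camera call; for the wrist camera it gives the pose at the moment of the call.
- bot.job_done(): hands the job in; it is judged then, once.
The state is a dict: "clock": time; "joint_pos": joint angles; "joint_vel": joint speeds; "tau": joint torques, N m; "eef_pos": TCP position; "tool_rot": TCP orientation; "ft_force": force on the tool from outside, world axes, zero at the start; "ft_torque": the same for the moment, N m; "grip_width": finger opening in m; "grasp_force": force on a finger pad.
Only numpy, scipy, OpenCV 4.12 (cv2) and the standard library are available. Lean on these libraries where they do the work, as an engineer would, in place of code of your own. Each camera call takes 0.05 s, during which the arm holds its last target. There are 200 camera calls.

### The job

Take the push stick from its tray and use it to push the terracotta tile along the channel, under the low white hood and out the other side, until it gently meets the end stop. Only the stick may touch the tile, and do not bump the hood. Then put the push stick back in its tray, standing flat on its bar as it was, and leave everything else alone.

Things in the scene. Friction and masses are not known exactly. Their poses are not given: they have to be found in the camera images.
- feeder: Low straight feeding track, fixed to the table. Origin: centre of the track at table height; its y axis is the feed direction (towards the end stop), z up. Aluminium bed 110 mm wide, from y=-192 to y=+168 mm, its top 10 mm above the table. Two steel fences along it make a channel 62 mm wide (x=-31 to +31 mm), fence tops 24 mm above the table, from y=-187 to y=+163 mm. The rear end (-y) of the channel is open.
- hood: White enamelled lamp hood bridging the track, fixed to it; same frame as feeder (its origin too is the track's centre at table height). It spans y=-20 to +50 mm and x=-52 to +52 mm; the clear opening under its roof reaches from the bed (10 mm) to 44 mm above the table and is as wide as the channel; its top is 56 mm above the table.
- end_stop: Dark steel bar across the far end of the track, fixed to it; same frame as feeder (origin at the track's centre at table height). Its face towards the hood is at y=+155 mm; 38 mm tall above the table. A tile against it has its centre at y=+120 mm, wholly clear of the hood.
- tile_center (a point): Centre of the loose terracotta tile that waits in the channel before the hood: 54 mm wide (x), 70 mm long (y, the feed direction), 20 mm thick (z), 0.14 to 0.3 kg. It lies flat on the bed, so its centre is 20 mm above the table.
- stick_grip (a point): Middle of the upright plywood handle of the push stick: the place to grip. Axes: x along the stick to its nose, z up. The handle is 22 mm thick (y), 44 mm long (x) and its middle is 44 mm above the stick's underside (handle top at 66 mm). The stick's bar is 28 mm wide, 16 mm tall and 190 mm long: its flat nose is 167 mm ahead (+x) of the handle's middle, its rear end 23 mm behind it. About 0.12 kg.
- stick_middle (a point): Middle of the underside of the push stick's bar, 72 mm ahead (+x) of the handle's middle and 44 mm below it; same axes as the handle point.
- stick_tray: Shallow grey open tray, fixed to the table, where the push stick stands on its bar at the start, nose to the tray's +x. Origin: centre of its underside; x along its length. Outside 240 x 84 mm, walls 4 mm thick and 14 mm tall, inner floor 4 mm above the table.
- beaker: Bystander: glass beaker, 66 wide, 85 tall (mm). Leave alone.
- jar: Bystander: jar with white lid, 60 wide, 75 tall (mm). Leave alone.
- matchbox: Bystander: cardboard box 55x38x16 (mm). Leave alone.
- wash_bottle: Bystander: white plastic bottle, 56 wide, 130 tall (mm). Leave alone.
- crucible: Bystander: white ceramic crucible, 48 wide, 34 tall (mm). Leave alone.
- screwdriver: Bystander: screwdriver with black handle, lying (mm). Leave alone.
- stone_sample: Bystander: grey rounded stone block 50x35x30 (mm). Leave alone.
There are look-alikes about, which are no part of the job. Of the things that look like the part that bears stick_grip, the smaller one is meant.

How it is judged:
By the outcome, as a careful person would: the job done as asked, in the order asked, and still so for the second after the job is handed in, with the robot touching nothing.
It also fails if it takes over 69 s, if anything falls off the work surface, if the arm or the gripper's body presses on something with over 40 N, if the wrist force passes 120 N, or if a joint passes its speed limit or range.

## Working session

There is one attempt and no reset: what is moved stays moved. The work goes in short steps, Python scripts to look and compute and a tool call to move; the robot and the scene stay as the last step left them, time stands still between calls to the robot, and variables do not carry over. Pictures are saved under pics/ and viewed, at most 10 in all, crops included, and the job is handed in when it is done.

Besides the shell and the picture viewer there is one more tool, called after "Request:" by a JSON object that holds its "op" and its "data". step_arm: Moves the arm, as the interface text tells. Scaled input: -1 to 1 covers 0.5 m each way for a shift and pi/4 rad each way for a turn. Its arguments: {"type":"object","properties":{"targets":{"type":"string"}},"required":["targets"]}

```bash
mkdir -p pics
python3 - <<'E'
from workcell import bot
import cv2,numpy as np
o=bot.get_obs();print(o)
for n in("scene","side"):
    i=bot.camera_info(n);print(n,i)
    cv2.imwrite(f"pics/{n}0.png",cv2.cvtColor(bot.camera(n),cv2.COLOR_RGB2BGR))
E
```

```text
{'clock': 0.0, 'joint_pos': array([-1.18701840e+00,  2.41435641e-01,  3.73460112e-03,  1.33521645e+00,
        9.08996927e-06,  1.57081901e+00]), 'joint_vel': array([-1.28810788e-03, -1.39286922e-04,  7.29294533e-04,  2.58873049e-05,
       -1.03550134e-03, -1.04028284e-03]), 'tau': array([-1.13440710e-03, -3.72318971e+01,  2.52407044e+01,  1.67976430e-02,
       -1.32523319e-04, -2.12724558e-06]), 'eef_pos': array([ 0.18697819, -0.46303919,  0.23040561]), 'tool_rot': array([ 9.81647348e-01,  1.90702280e-01, -1.97817461e-04, -1.04197966e-03]), 'ft_force': array([ 1.21444027, -0.25406962,  0.91640937]), 'ft_torque': array([-0.02788657, -0.05629458,  0.01532535]), 'grasp_force': 0.0, 'grip_width': 0.0856886924747096}
scene {'vertical_fov': 49.81162522718449, 'cx': 253.2743110046415, 'cy': 194.71428802925544, 'pose': array([[ 0.46116652, -0.57606885,  0.67488526,  1.40190023],
       [ 0.88715523,  0.28497881, -0.36296373, -0.46410293],
       [ 0.0167641 ,  0.76611471,  0.64248518,  0.87319229],
       [ 0.        ,  0.        ,  0.        ,  1.        ]])}
side {'vertical_fov': 49.908213458167005, 'cx': 256.76725497430124, 'cy': 196.21719991441347, 'pose': array([[-0.70574455,  0.46557341, -0.53400939, -0.34119289],
       [-0.70844246, -0.46996449,  0.52653837,  0.82647576],
       [-0.00582318,  0.74991651,  0.66150685,  1.11582852],
       [ 0.        ,  0.        ,  0.        ,  1.        ]])}
```

View pics/scene0.png

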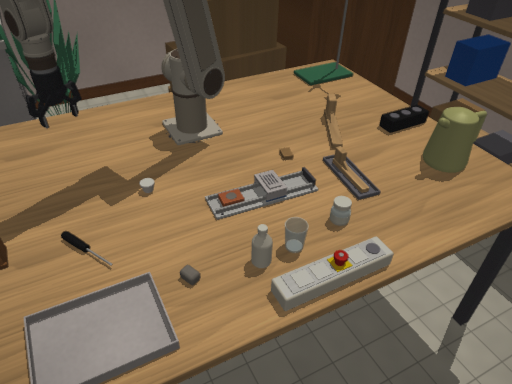

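View pics/side0.png

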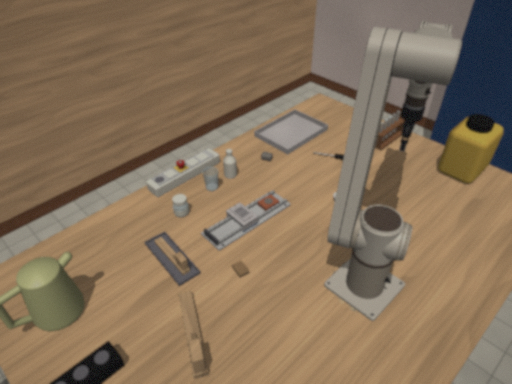

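Scene: the feeder runs from about (210,205) to (315,180), with the tile at (232,198), the hood at (270,184) and the end stop at (308,177). The small stick is in its tray at (350,175), handle at (341,158). The larger look-alike is at (333,120). In the side view the tray is at (172,258) with the handle at (180,260), and the tile is at (268,202).

```bash
cat > h.py <<'E'
from workcell import bot
import cv2,numpy as np
def ray(i,u,v):
    f=192/np.tan(np.radians(i["vertical_fov"])/2);P=np.array(i["pose"])
    d=P[:3,:3]@np.array([(u-i["cx"])/f,-(v-i["cy"])/f,-1]);return P[:3,3],d
def onz(i,u,v,z):
    o,d=ray(i,u,v);return o+d*(z-o[2])/d[2]
def snap(n,name):
    i=bot.camera_info(n);im=cv2.cvtColor(bot.camera(n),cv2.COLOR_RGB2BGR);cv2.imwrite(f"pics/{name}.png",im);return i,im
E
python3 - <<'E'
from h import *
np.set_printoptions(precision=3,suppress=True)
a=bot.camera_info("scene");b=bot.camera_info("side")
for n,i,l in(("scene",a,[(323,160,.014),(341,153,.014),(378,187,.014),(361,196,.014),(232,198,.03),(341,152,.066),(208,205,.01),(315,185,.01),(308,177,.038)]),
 ("side",b,[(145,242,.014),(164,233,.014),(199,270,.014),(182,282,.014),(268,202,.03),(182,252,.066),(285,196,.01),(208,236,.01)])):
    for u,v,z in l: print(n,u,v,onz(i,u,v,z))
for n in("scene","side"):
    im=cv2.imread(f"pics/{n}0.png");hsv=cv2.cvtColor(im,cv2.COLOR_BGR2HSV)
    m=((hsv[...,0]<9)&(hsv[...,1]>130)&(hsv[...,2]>90)).astype(np.uint8)
    k,_,s,c=cv2.connectedComponentsWithStats(m)
    for j in range(1,k):
        if s[j,4]>40: print(n,s[j],c[j],onz(a if n=="scene" else b,*c[j],.03))
cr=[cv2.resize(cv2.imread("pics/scene0.png")[130:225,195:395],(800,380),interpolation=cv2.INTER_CUBIC)]
cv2.imwrite("pics/crop0.png",cr[0])
E
```

```text
scene 323 160 [0.438 0.337 0.014]
scene 341 153 [0.43  0.423 0.014]
scene 378 187 [0.648 0.413 0.014]
scene 361 196 [0.66  0.332 0.014]
scene 232 198 [ 0.501 -0.055  0.03 ]
scene 341 152 [0.484 0.373 0.066]
scene 208 205 [ 0.477 -0.127  0.01 ]
scene 315 185 [0.542 0.233 0.01 ]
scene 308 177 [0.524 0.213 0.038]
side 145 242 [0.657 0.408 0.014]
side 164 233 [0.646 0.333 0.014]
side 199 270 [0.421 0.351 0.014]
side 182 282 [0.422 0.421 0.014]
side 268 202 [ 0.48  -0.045  0.03 ]
side 182 252 [0.484 0.365 0.066]
side 285 196 [ 0.471 -0.135  0.01 ]
side 208 236 [0.522 0.227 0.01 ]
scene [334 250  14  11 105] [340.581 255.248] [0.848 0.107 0.03 ]
```

View pics/crop0.png

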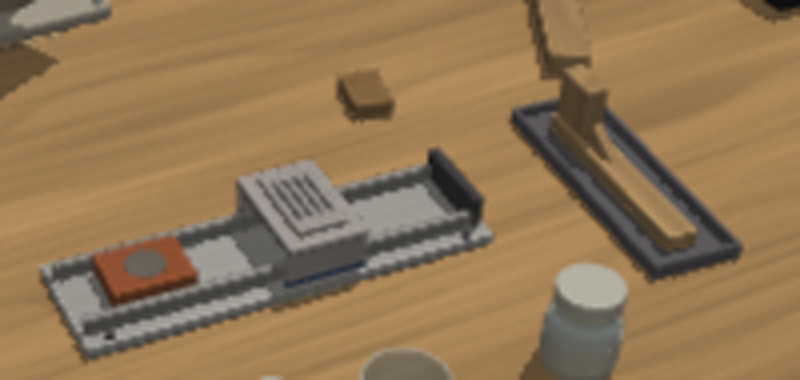

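The crop shows the tile at about crop px (145,268), the hood at (300,215) and the end stop at (457,190). The stick's handle is at the tray's near end (580,105) and its nose at (680,235). The two views agree to about 2 cm, so I'm going over for a close look.

Request:
{"op": "step_arm", "data": {"targets": "1 0.5 0.7 0.3 0 0 1; 1 0.5 0.7 0.3 0 0 1; 1 0.5 0.7 0.3 0 0 1; 1 0.5 0.7 0.3 0 0 1; 1 0.5 0.7 0.3 0 0 1; 1 0.5 0.7 0.3 0 0 1; 1 0.5 0.7 0.3 0 0 1; 1 0.5 0.7 0.3 0 0 1; 1 0.5 0.7 0.3 0 0 1; 1 0.5 0.7 0.3 0 0 1"}}

```text
clock: 0.93
eef_pos: [0.4164, -0.1416, 0.369]
tool_rot: [0.834, 0.552, -0.0, -0.0]
ft_force: [0.0, -1.3, 0.2]
grip_width: 0.0853
grasp_force: 0.0
```

Request:
{"op": "step_arm", "data": {"targets": "1 0 0.25 0.1 0 0 0.5; 1 0 0.25 0.1 0 0 0.5; 1 0 0.25 0.1 0 0 0.5; 1 0 0.25 0.1 0 0 0.5; 1 0 0.25 0.1 0 0 0.5; 1 0 0.25 0.1 0 0 0.5"}}

```text
clock: 1.43
eef_pos: [0.4159, -0.0184, 0.4181]
tool_rot: [0.71, 0.704, -0.0, 0.0]
ft_force: [0.5, -0.1, -0.5]
grip_width: 0.0856
grasp_force: 0.0
```

Run:
```python
from h import *
o=bot.get_obs();print(o["joint_pos"],o["eef_pos"],o["tool_rot"])
i,im=snap("wrist","w1");print(i)
```

```text
[-4.36070126e-02  7.21420800e-02  2.84507586e-01  1.78352095e+00
 -6.92014736e-04  1.53556861e+00] [ 0.41592749 -0.01835909  0.41813375] [ 7.10062998e-01  7.04138046e-01 -3.75980089e-04  1.02961337e-04]
{'vertical_fov': 65.54805485946834, 'cx': 259.30483586775057, 'cy': 190.72101777959523, 'pose': array([[ 9.99976210e-01,  6.39963376e-03,  2.57390135e-03,
         4.16062342e-01],
       [-6.84951285e-03,  9.65345767e-01,  2.60884330e-01,
         4.61112485e-02],
       [-8.15140606e-04, -2.60895753e-01,  9.65366636e-01,
         5.60266222e-01],
       [ 0.00000000e+00,  0.00000000e+00,  0.00000000e+00,
         1.00000000e+00]])}
```

View pics/w1.png

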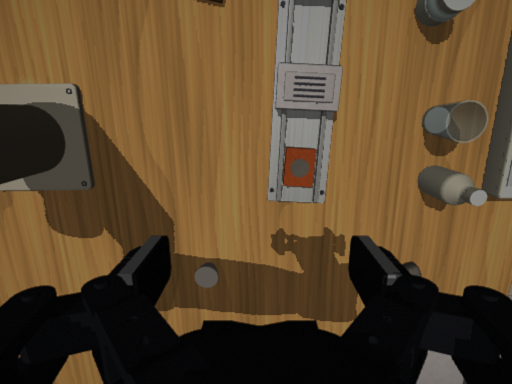

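The wrist view shows the tile at (300,167), the bed's rear edge from (268,201) to (326,203), the hood at (308,87) and the matchbox at the top (210,0). I'll measure the feeder axis and tile from this picture while moving to look over the tray.

```bash
cat >> h.py <<'E'
def axis(L,R,w):  # fit left/right edge points with common direction; return angle, centre line point
    P=np.vstack([L,R])[:,:2]
    def d(A): return cv2.fitLine(A[:,:2].astype(np.float32),cv2.DIST_HUBER,0,.01,.01).ravel()
    return d(L),d(R)
E
python3 - <<'E'
from h import *
np.set_printoptions(precision=4,suppress=True)
im=cv2.imread("pics/w1.png");i=bot.camera_info("wrist")
hsv=cv2.cvtColor(im,cv2.COLOR_BGR2HSV)
g=((hsv[...,1]<70)&(hsv[...,2]>70)).astype(np.uint8)
L=[];R=[]
for r in list(range(5,55,5))+list(range(118,198,8)):
    x=np.flatnonzero(g[r,255:360])+255
    L.append(onz(i,x[0]-.5,r,.01));R.append(onz(i,x[-1]+.5,r,.01))
    print(r,x[0],x[-1],L[-1],R[-1])
L=np.array(L);R=np.array(R);print(axis(L,R,.11))
print("rear edge",[onz(i,u,np.flatnonzero(g[150:220,u]).max()+150.5,.01) for u in(275,290,305,318)])
m=((hsv[...,0]<12)&(hsv[...,1]>150)&(hsv[...,2]>60)).astype(np.uint8);m[:120]=0;m[220:]=0
k=cv2.findContours(m,0,2)[0];k=max(k,key=cv2.contourArea);r=cv2.minAreaRect(k);print(r);b=[onz(i,*p,.03) for p in cv2.boxPoints(r)];print(np.array(b),np.mean(b,0))
E
```

```text
5 278 345 [0.4463 0.2111 0.01  ] [0.5574 0.2101 0.01  ]
10 278 344 [0.4464 0.2038 0.01  ] [0.5563 0.2028 0.01  ]
15 278 344 [0.4464 0.1965 0.01  ] [0.5568 0.1955 0.01  ]
20 278 343 [0.4465 0.1891 0.01  ] [0.5556 0.1881 0.01  ]
25 277 342 [0.4449 0.1817 0.01  ] [0.5544 0.1807 0.01  ]
30 277 342 [0.4449 0.1741 0.01  ] [0.5549 0.1732 0.01  ]
35 277 341 [0.445  0.1666 0.01  ] [0.5537 0.1656 0.01  ]
40 276 341 [0.4433 0.159  0.01  ] [0.5542 0.158  0.01  ]
45 276 340 [0.4434 0.1513 0.01  ] [0.553  0.1503 0.01  ]
50 276 340 [0.4434 0.1435 0.01  ] [0.5535 0.1426 0.01  ]
118 272 332 [0.4369 0.0316 0.01  ] [0.5461 0.0307 0.01  ]
126 272 332 [0.4369 0.0176 0.01  ] [0.5469 0.0167 0.01  ]
134 271 331 [0.4351 0.0034 0.01  ] [0.5459 0.0025 0.01  ]
142 271 330 [ 0.4352 -0.011   0.01  ] [ 0.5449 -0.0119  0.01  ]
150 270 329 [ 0.4333 -0.0256  0.01  ] [ 0.5438 -0.0265  0.01  ]
158 270 328 [ 0.4333 -0.0404  0.01  ] [ 0.5427 -0.0413  0.01  ]
166 269 327 [ 0.4315 -0.0555  0.01  ] [ 0.5416 -0.0564  0.01  ]
174 269 326 [ 0.4315 -0.0707  0.01  ] [ 0.5405 -0.0716  0.01  ]
182 269 325 [ 0.4315 -0.0862  0.01  ] [ 0.5394 -0.087   0.01  ]
190 268 325 [ 0.4296 -0.1019  0.01  ] [ 0.5402 -0.1027  0.01  ]
(array([0.0546, 0.9985, 0.4393, 0.0719], dtype=float32), array([0.0567, 0.9984, 0.5514, 0.1116], dtype=float32))
rear edge [array([ 0.444 , -0.1229,  0.01  ]), array([ 0.4729, -0.1252,  0.01  ]), array([ 0.5019, -0.1274,  0.01  ]), array([ 0.527 , -0.1276,  0.01  ])]
((298.8793029785156, 166.9482879638672), (30.145509719848633, 38.283966064453125), 4.763641834259033)
[[ 0.4561 -0.0868  0.03  ]
 [ 0.4609 -0.0173  0.03  ]
 [ 0.5142 -0.0222  0.03  ]
 [ 0.5113 -0.092   0.03  ]] [ 0.4856 -0.0546  0.03  ]
```

Request:
{"op": "step_arm", "data": {"targets": "1 0.06 0.7 0 0 0 1; 1 0.06 0.7 0 0 0 1; 1 0.06 0.7 0 0 0 1; 1 0.06 0.7 0 0 0 1; 1 0.06 0.7 0 0 0 1; 1 0.06 0.7 0 0 0 1; 1 0.06 0.7 0 0 0 1; 1 0.06 0.7 0 0 0 1; 1 0.06 0.7 0 0 0 1; 1 0.06 0.7 0 0 0 1"}}

```text
clock: 2.32
eef_pos: [0.4469, 0.3337, 0.4149]
tool_rot: [0.386, 0.922, -0.002, -0.001]
ft_force: [-0.1, -0.4, -1.0]
grip_width: 0.0855
grasp_force: 0.0
```

Request:
{"op": "step_arm", "data": {"targets": "1 0 0.06 -0.2 0 0 1; 1 0 0.06 -0.2 0 0 1; 1 0 0.06 -0.2 0 0 1; 1 0 0.06 -0.2 0 0 1; 1 0 0.06 -0.2 0 0 1; 1 0 0.06 -0.2 0 0 1; 1 0 0.06 -0.2 0 0 1; 1 0 0.06 -0.2 0 0 1; 1 0 0.06 -0.2 0 0 1; 1 0 0.06 -0.2 0 0 1"}}

```text
clock: 3.15
eef_pos: [0.4466, 0.36, 0.3182]
tool_rot: [0.006, 1.0, -0.0, -0.0]
ft_force: [0.3, 0.4, 0.3]
grip_width: 0.0852
grasp_force: 0.0
```

Run:
```python
from h import *
o=bot.get_obs();print(o["joint_pos"],o["eef_pos"],o["tool_rot"])
i,im=snap("wrist","w2")
```

```text
[ 6.78647451e-01  3.80522308e-01  4.22498363e-01  1.61348133e+00
 -2.29747192e-04  6.91055668e-01] [0.44658327 0.36004714 0.3182323 ] [ 6.20402741e-03  9.99980685e-01 -3.13195736e-04 -2.01879600e-04]
```

View pics/w2.png

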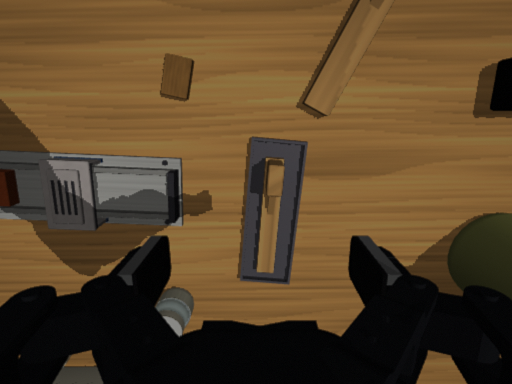

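The tray is at (249,138)-(307,142)-(289,283)-(239,280). The stick in it has its handle top at about (275,163) and its nose at (265,272). The look-alike at the top right is clearly larger and stays untouched. Next I'll measure the stick's axis and handle.

Run:
```python
from h import *
np.set_printoptions(precision=4,suppress=True)
im=cv2.imread("pics/w2.png");i=bot.camera_info("wrist")
hsv=cv2.cvtColor(im,cv2.COLOR_BGR2HSV)
poly=np.zeros(im.shape[:2],np.uint8);cv2.fillConvexPoly(poly,np.array([(251,141),(304,144),(287,280),(242,277)]),1)
m=((hsv[...,1]>80)&(hsv[...,2]>60)&(poly>0))
E=[]
for r in range(150,278,6):
    x=np.flatnonzero(m[r]); 
    if len(x): print(r,x[0],x[-1],len(x),onz(i,x[0]-.5,r,.02)[:2],onz(i,x[-1]+.5,r,.02)[:2])
ys=np.flatnonzero(m.sum(1)>4);print(ys[[0,-1]],"nose@.02",onz(i,265,ys[-1]+.5,.02),"top@.07",onz(i,275,ys[0],.07))
print("tray corners",[onz(i,*p,.014)[:2] for p in((249,138),(307,142),(289,283),(239,280))])
c=cv2.resize(im[130:290,225:325],None,fx=3.7,fy=3.7,interpolation=cv2.INTER_CUBIC);cv2.imwrite("pics/c2.png",c)
```

```text
150 250 250 1 [0.4363 0.3446] [0.4363 0.3461]
162 266 283 9 [0.4544 0.3681] [0.4546 0.3949]
168 265 284 18 [0.4634 0.3666] [0.4637 0.3965]
174 265 283 18 [0.4726 0.3665] [0.4729 0.3951]
180 264 283 19 [0.4818 0.365 ] [0.4822 0.3952]
186 264 282 18 [0.4912 0.3649] [0.4915 0.3938]
192 263 281 19 [0.5007 0.3633] [0.501  0.3924]
198 262 280 19 [0.5102 0.3617] [0.5105 0.3909]
204 262 279 18 [0.5199 0.3616] [0.5202 0.3895]
210 261 279 19 [0.5297 0.36  ] [0.53   0.3895]
216 261 278 18 [0.5396 0.3599] [0.5399 0.3881]
222 260 278 19 [0.5496 0.3582] [0.5499 0.3881]
228 260 277 18 [0.5597 0.3581] [0.56   0.3866]
234 259 276 18 [0.5699 0.3564] [0.5702 0.3851]
240 259 276 18 [0.5802 0.3563] [0.5805 0.3851]
246 258 275 18 [0.5907 0.3546] [0.591  0.3836]
252 258 275 18 [0.6013 0.3545] [0.6016 0.3836]
258 257 274 18 [0.612  0.3527] [0.6123 0.382 ]
264 257 273 17 [0.6228 0.3526] [0.6231 0.3804]
270 256 273 18 [0.6337 0.3508] [0.634  0.3804]
[157 272] nose@.02 [0.6385 0.3664 0.02  ] top@.07 [0.4394 0.3797 0.07  ]
tray corners [array([0.4193, 0.344 ]), array([0.426, 0.43 ]), array([0.6622, 0.407 ]), array([0.6557, 0.3226])]
```

View pics/c2.png

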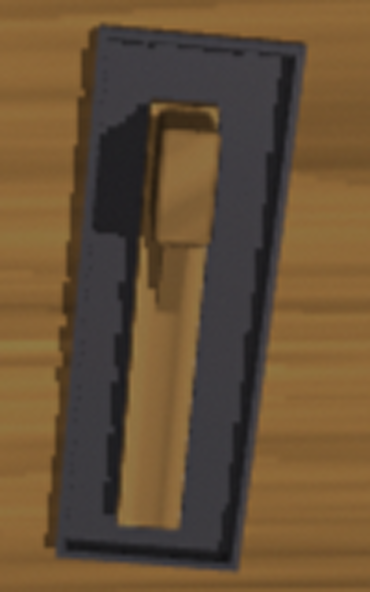

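Request:
{"op": "step_arm", "data": {"targets": "1 0.051 0.042 -0.1 0 0 -0.104; 1 0.051 0.042 -0.18 0 0 -0.104; 1 0.051 0.042 -0.26 0 0 -0.104; 1 0.051 0.042 -0.34 0 0 -0.104; 1 0.051 0.042 -0.4 0 0 -0.104; 1 0.051 0.042 -0.436 0 0 -0.104; 1 0.051 0.042 -0.436 0 0 -0.104; 1 0.051 0.042 -0.436 0 0 -0.104"}}

```text
clock: 3.87
eef_pos: [0.4709, 0.3818, 0.0996]
tool_rot: [0.046, 0.999, -0.001, -0.001]
ft_force: [1.2, -0.1, 0.4]
grip_width: 0.0852
grasp_force: 0.0
```

Run:
```python
from h import *
o=bot.get_obs();print(o["eef_pos"],o["tool_rot"])
i,im=snap("wrist","w3")
```

```text
[0.47090215 0.38181745 0.09961829] [ 4.56012337e-02  9.98958739e-01 -9.65730054e-04 -1.01610987e-03]
```

View pics/w3.png

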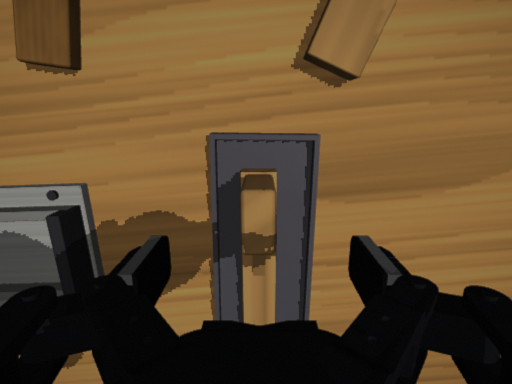

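The stick is centred between the fingers, with the handle spanning columns 241–276 and finger centre at about 258, and parallel to them. Descending and gripping.

Request:
{"op": "step_arm", "data": {"targets": "1 0 0 -0.04 0 0 0; 1 0 0 -0.08 0 0 0; 1 0 0 -0.115 0 0 0; 1 0 0 -0.138 0 0 0; -1 0 0 -0.138 0 0 0; -1 0 0 -0.138 0 0 0; -1 0 0 -0.138 0 0 0; -1 0 0 -0.138 0 0 0; -1 0 0 -0.138 0 0 0; -1 0 0 -0.138 0 0 0"}}

```text
clock: 4.75
eef_pos: [0.4723, 0.3832, 0.0329]
tool_rot: [0.045, 0.999, 0.001, 0.001]
ft_force: [-1.2, -0.9, 3.3]
grip_width: 0.0212
grasp_force: 59.2
```

Request:
{"op": "step_arm", "data": {"targets": "-1 0 0 0 0 0 0; -1 0 0 0 0 0 0; -1 0 0 0 0 0 0; -1 0 0 0 0 0 0"}}

```text
clock: 5.08
eef_pos: [0.4723, 0.3831, 0.0329]
tool_rot: [0.045, 0.999, 0.001, 0.001]
ft_force: [-0.5, -1.6, 6.3]
grip_width: 0.0215
grasp_force: 59.3
```

Run:
```python
from h import *
i=bot.camera_info("wrist");o=bot.get_obs();print(o["eef_pos"],o["tool_rot"],o["ft_force"],o["grip_width"],o["grasp_force"])
im=cv2.imread("pics/w3.png")
```

```text
[0.47226859 0.38313752 0.03293992] [4.53101701e-02 9.98972081e-01 8.29634998e-04 1.03952118e-03] [-0.54050297 -1.56972878  6.28174673] 0.02148160100027994 59.25351619720459
```

Request:
{"op": "step_arm", "data": {"targets": "-1 0 0 0.03 0 0 0; -1 0 0 0.08 0 0 0; -1 0 0 0.14 0 0 0; -1 0 0 0.2 0 0 0; -1 0 0 0.26 0 0 0; -1 0 0 0.32 0 0 0; -1 0 0 0.37 0 0 0; -1 0 0 0.4 0 0 0; -1 0 0 0.4 0 0 0"}}

```text
clock: 5.83
eef_pos: [0.4728, 0.3838, 0.2357]
tool_rot: [0.045, 0.999, 0.002, 0.003]
ft_force: [0.1, -0.0, -0.9]
grip_width: 0.0215
grasp_force: 58.8
```

Request:
{"op": "step_arm", "data": {"targets": "-1 0 -0.05 0 0 0 0.1; -1 0 -0.11 0 0 0 0.2; -1 0 -0.17 0 0 0 0.3; -1 0 -0.23 0 0 0 0.4; -1 0 -0.29 0 0 0 0.5; -1 0 -0.35 0 0 0 0.6; -1 0 -0.41 0 0 0 0.7; -1 0 -0.47 0 0 0 0.8; -1 0 -0.53 0 0 0 0.9; -1 0 -0.58 0 0 0 1"}}

```text
clock: 6.67
eef_pos: [0.4699, 0.0904, 0.2296]
tool_rot: [-0.342, 0.94, 0.0, -0.002]
ft_force: [0.2, 0.2, -1.1]
grip_width: 0.0216
grasp_force: 59.0
```

Request:
{"op": "step_arm", "data": {"targets": "-1 0 -0.06 0 0 0 0.1; -1 0 -0.12 0 0 0 0.2; -1 0 -0.18 0 0 0 0.3; -1 0 -0.24 0 0 0 0.4; -1 0 -0.31 0 0 0 0.5; -1 0 -0.38 0 0 0 0.6; -1 0 -0.45 0 0 0 0.7; -1 0 -0.52 0 0 0 0.8; -1 0 -0.58 0 0 0 0.9; -1 0 -0.65 0 0 0 1"}}

```text
clock: 7.5
eef_pos: [0.4702, -0.2333, 0.2295]
tool_rot: [-0.676, 0.737, 0.002, -0.0]
ft_force: [0.8, 1.0, -0.4]
grip_width: 0.0218
grasp_force: 59.0
```

Request:
{"op": "step_arm", "data": {"targets": "-1 0 -0.05 0 0 0 0.02; -1 0 -0.09 0 0 0 0.045; -1 0 -0.09 0 0 0 0.045; -1 0 -0.09 0 0 0 0.045"}}

```text
clock: 7.83
eef_pos: [0.4703, -0.278, 0.2293]
tool_rot: [-0.686, 0.727, 0.002, -0.0]
ft_force: [-0.4, 0.2, -1.0]
grip_width: 0.0215
grasp_force: 59.0
```

Run:
```python
from h import *
o=bot.get_obs();print(o)
r=o["tool_rot"];print(np.degrees(2*np.arctan2(r[1],r[0]))-180)
snap("wrist","w4");snap("side","s4")
```

```text
{'clock': 7.8333, 'joint_pos': array([-5.33940453e-01,  3.36800585e-01,  1.31189668e-01,  1.36893235e+00,
        2.75579099e-04, -2.04699652e+00]), 'joint_vel': array([ 0.03580233, -0.02009774, -0.01366531,  0.00969785,  0.00757221,
        0.00183521]), 'tau': array([ -0.89055821, -42.44435549,  26.30023599,  -0.10492901,
        -0.05901953,  -0.04263993]), 'eef_pos': array([ 0.47029524, -0.27795196,  0.2293089 ]), 'tool_rot': array([-6.86399292e-01,  7.27222444e-01,  1.83845847e-03, -3.85922881e-04]), 'ft_force': array([-0.43712602,  0.18134476, -0.9736983 ]), 'ft_torque': array([-0.03694007, -0.01641565, -0.02115391]), 'grasp_force': 58.9958256483078, 'grip_width': 0.021494970176801048}
86.6916971710528
```

View pics/w4.png

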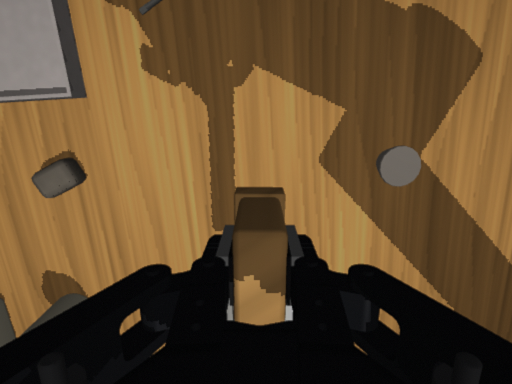

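The stick is held straight in the gripper. The crucible is at (400,165), the stone at (60,177), and the path below looks free. I'll check the crucible's distance and the offset of the grip along the handle.

Run:
```python
from h import *
from scipy.spatial.transform import Rotation as R
np.set_printoptions(precision=4,suppress=True)
i=bot.camera_info("wrist");o=bot.get_obs()
def T(p,q):
    M=np.eye(4);M[:3,:3]=R.from_quat(q).as_matrix();M[:3,3]=p;return M
X=np.linalg.inv(T(o["eef_pos"],o["tool_rot"]))@i["pose"]
print("crucible top",onz(i,400,166,.034),"stone",onz(i,60,177,.02))
j=dict(i);j["pose"]=T([0.47090215,0.38181745,0.09961829],[4.56012337e-02,9.98958739e-01,-9.65730054e-04,-1.01610987e-03])@X
im=cv2.imread("pics/w3.png")
g=cv2.cvtColor(im,cv2.COLOR_BGR2GRAY).astype(int);print(g[165:264:3,258])
for r in (172,176,189,192,245,249,252): print(r,onz(j,258.5,r,.07)[:2])
print("rear end bar top", onz(j,258.5,171,.02)[:2])
print("tray", [onz(j,u,v,.014)[:2] for u,v in((210,134),(320,135))])
```

```text
crucible top [ 0.3077 -0.2729  0.034 ] stone [ 0.7102 -0.2787  0.02  ]
[ 69  60  55  72  50  51  52  53  68 107 115 118 122 122 122 123 123 124
 122 118 115 111 107  72  58  57  57  59  59  59  50  51  52]
172 [0.4388 0.3847]
176 [0.4412 0.3845]
189 [0.4491 0.3838]
192 [0.4509 0.3836]
245 [0.4852 0.3805]
249 [0.488  0.3803]
252 [0.49   0.3801]
rear end bar top [0.448  0.3837]
tray [array([0.4177, 0.3497]), array([0.4259, 0.4322])]
```

Request:
{"op": "step_arm", "data": {"targets": "-1 0.008 0.006 -0.06 0 0 0; -1 0.008 0.006 -0.13 0 0 0; -1 0.008 0.006 -0.2 0 0 0; -1 0.008 0.006 -0.27 0 0 0; -1 0.008 0.006 -0.32 0 0 0; -1 0.008 0.006 -0.35 0 0 0; -1 0.008 0.006 -0.365 0 0 0; -1 0.008 0.006 -0.374 0 0 0; -1 0.008 0.006 -0.374 0 0 0; -1 0.008 0.006 -0.374 0 0 0"}}

```text
clock: 8.77
eef_pos: [0.4763, -0.2745, 0.0456]
tool_rot: [-0.688, 0.726, -0.001, 0.0]
ft_force: [0.0, 0.1, -1.4]
grip_width: 0.0213
grasp_force: 58.9
```

Run:
```python
from h import *
o=bot.get_obs();print(o["eef_pos"],o["ft_force"],o["tool_rot"])
i,a=snap("scene","a5");j,b=snap("side","b5")
A=cv2.resize(a[165:235,170:330],(800,350),interpolation=cv2.INTER_CUBIC)
B=cv2.resize(b[150:250,230:390],(400,250),interpolation=cv2.INTER_CUBIC);B=cv2.copyMakeBorder(B,0,0,0,400,0)
cv2.imwrite("pics/ab5.png",np.vstack([A,B]))
```

```text
[ 0.47630624 -0.27447472  0.04559571] [ 0.02684952  0.07395643 -1.37526375] [-6.87569665e-01  7.26117795e-01 -9.02940775e-04  2.96644898e-04]
```

View pics/ab5.png

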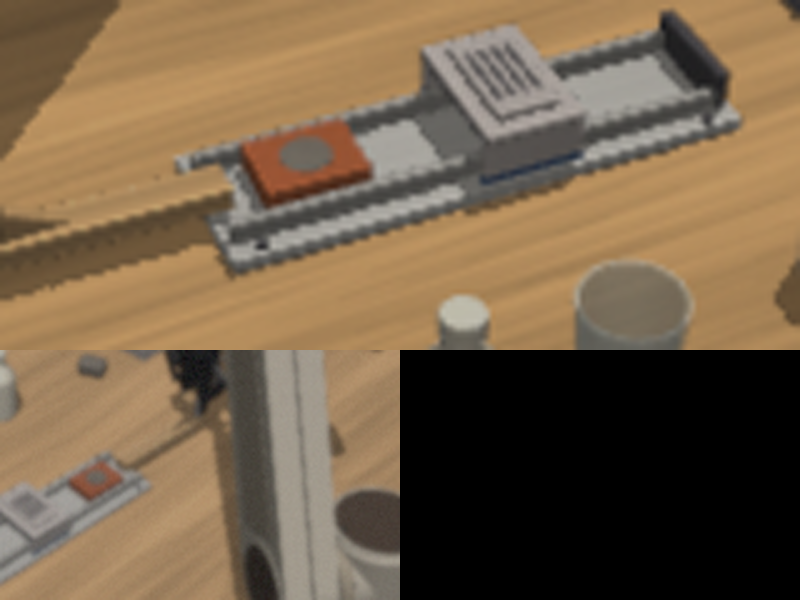

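The scene crop shows the nose inside the channel mouth at crop (232,190), centred and just behind the tile at (305,160). I'll lower a little and start pushing slowly.

Request:
{"op": "step_arm", "data": {"targets": "-1 -0.002 0 -0.004 0 0 0; -1 -0.003 0 -0.007 0 0 0; -1 -0.003 0 -0.007 0 0 0; -1 -0.003 0.006 -0.007 0 0 0; -1 -0.002 0.012 -0.007 0 0 0; -1 -0.002 0.018 -0.007 0 0 0; -1 -0.002 0.024 -0.007 0 0 0; -1 -0.001 0.03 -0.007 0 0 0; -1 -0.001 0.036 -0.007 0 0 0; -1 -0.001 0.04 -0.007 0 0 0"}}

```text
clock: 9.7
eef_pos: [0.4751, -0.2546, 0.0412]
tool_rot: [-0.687, 0.726, -0.001, -0.0]
ft_force: [-0.2, -2.5, -1.0]
grip_width: 0.0215
grasp_force: 59.1
```

Request:
{"op": "step_arm", "data": {"targets": "-1 0.001 0.01 0 0 0 0; -1 0.001 0.02 0 0 0 0; -1 0.002 0.03 0 0 0 0; -1 0.002 0.04 0 0 0 0; -1 0.003 0.05 0 0 0 0; -1 0.003 0.06 0 0 0 0; -1 0.004 0.07 0 0 0 0; -1 0.004 0.08 0 0 0 0; -1 0.005 0.09 0 0 0 0; -1 0.005 0.095 0 0 0 0"}}

```text
clock: 10.53
eef_pos: [0.4774, -0.2061, 0.041]
tool_rot: [-0.688, 0.726, 0.0, 0.0]
ft_force: [-0.2, -2.0, -0.6]
grip_width: 0.0213
grasp_force: 59.1
```

```bash
cat >> h.py <<'E'
def tile(n,name):
    i,im=snap(n,name);hsv=cv2.cvtColor(im,cv2.COLOR_BGR2HSV)
    m=((hsv[...,0]<14)&(hsv[...,1]>130)&(hsv[...,2]>70)).astype(np.uint8);m[:,:195]=0;m[:,325:]=0;m[:165]=0;m[225:]=0
    k=cv2.findContours(m,0,2)[0]
    for c in k:
        if cv2.contourArea(c)>15:
            P=np.array([onz(i,*p[0],.03)[:2] for p in c])-[.494,.066]
            y=P@[.0556,.9985];x=P@[.9985,-.0556];print(n,"tile y' %.3f..%.3f x' %.3f..%.3f"%(y.min(),y.max(),x.min(),x.max()))
def st():
    o=bot.get_obs();p=o["eef_pos"][:2]-[.494,.066]
    print("tcp",o["eef_pos"].round(4),"y' %.4f x' %.4f"%(p@[.0556,.9985],p@[.9985,-.0556]),o["ft_force"].round(1),o["grip_width"],o["clock"])
E
python3 -c "
from h import *
st();tile('scene','a6')"
```

```text
tcp [ 0.4774 -0.2061  0.041 ] y' -0.2727 x' -0.0014 [-0.2 -2.  -0.6] 0.021342341654268283 10.5333
scene tile y' -0.109..-0.036 x' -0.025..0.037
```

Tile and nose positions are consistent (nose at about −107 mm, tile rear at about −109 mm). Continuing.

Request:
{"op": "step_arm", "data": {"targets": "-1 0.001 0.01 0 0 0 0; -1 0.001 0.02 0 0 0 0; -1 0.002 0.03 0 0 0 0; -1 0.002 0.04 0 0 0 0; -1 0.003 0.05 0 0 0 0; -1 0.003 0.06 0 0 0 0; -1 0.004 0.07 0 0 0 0; -1 0.004 0.08 0 0 0 0; -1 0.005 0.09 0 0 0 0; -1 0.006 0.1 0 0 0 0"}}

```text
clock: 11.42
eef_pos: [0.4803, -0.1564, 0.041]
tool_rot: [-0.687, 0.726, 0.0, -0.0]
ft_force: [-0.2, -2.0, -0.2]
grip_width: 0.0215
grasp_force: 59.1
```

Request:
{"op": "step_arm", "data": {"targets": "-1 0.001 0.01 0 0 0 0; -1 0.001 0.02 0 0 0 0; -1 0.002 0.03 0 0 0 0; -1 0.002 0.04 0 0 0 0; -1 0.003 0.05 0 0 0 0; -1 0.003 0.06 0 0 0 0; -1 0.004 0.07 0 0 0 0; -1 0.004 0.08 0 0 0 0; -1 0.005 0.09 0 0 0 0; -1 0.006 0.1 0 0 0 0"}}

```text
clock: 12.25
eef_pos: [0.4833, -0.1065, 0.041]
tool_rot: [-0.687, 0.726, 0.0, -0.0]
ft_force: [0.0, -2.2, -0.1]
grip_width: 0.0214
grasp_force: 59.1
```

Request:
{"op": "step_arm", "data": {"targets": "-1 0.001 0.01 0 0 0 0; -1 0.001 0.02 0 0 0 0; -1 0.002 0.03 0 0 0 0; -1 0.002 0.04 0 0 0 0; -1 0.003 0.05 0 0 0 0; -1 0.003 0.06 0 0 0 0; -1 0.004 0.07 0 0 0 0; -1 0.004 0.08 0 0 0 0; -1 0.005 0.09 0 0 0 0; -1 0.005 0.1 0 0 0 0"}}

```text
clock: 13.08
eef_pos: [0.486, -0.0565, 0.041]
tool_rot: [-0.687, 0.726, -0.0, 0.0]
ft_force: [-0.1, -2.0, -0.7]
grip_width: 0.0213
grasp_force: 59.1
```

```bash
python3 -c "
from h import *
st();tile('scene','a7')"
```

```text
tcp [ 0.486  -0.0565  0.041 ] y' -0.1227 x' -0.0012 [-0.1 -2.  -0.7] 0.021349674244508732 13.0833
scene tile y' 0.066..0.114 x' -0.024..0.037
```

Request:
{"op": "step_arm", "data": {"targets": "-1 0.001 0.01 0 0 0 0; -1 0.001 0.02 0 0 0 0; -1 0.002 0.03 0 0 0 0; -1 0.002 0.038 0 0 0 0; -1 0.003 0.046 0 0 0 0; -1 0.003 0.053 0 0 0 0; -1 0.003 0.058 0 0 0 0; -1 0.004 0.062 0 0 0 0; -1 0.004 0.066 0 0 0 0; -1 0.004 0.068 0 0 0 0"}}

```text
clock: 13.97
eef_pos: [0.4879, -0.0228, 0.041]
tool_rot: [-0.687, 0.726, 0.0, -0.0]
ft_force: [-0.0, -3.0, -0.7]
grip_width: 0.0214
grasp_force: 59.1
```

Request:
{"op": "step_arm", "data": {"targets": "-1 0 0.001 0 0 0 0; -1 0 0.002 0 0 0 0; -1 0 0.003 0 0 0 0; -1 0 0.004 0 0 0 0; -1 0 0.005 0 0 0 0; -1 0 0.006 0 0 0 0; -1 0 0.006 0 0 0 0"}}

```text
clock: 14.55
eef_pos: [0.4879, -0.0199, 0.041]
tool_rot: [-0.687, 0.726, 0.0, 0.0]
ft_force: [0.5, -1.5, 0.0]
grip_width: 0.0212
grasp_force: 59.2
```

```bash
python3 -c "
from h import *
st();tile('scene','a8')"
```

```text
tcp [ 0.4879 -0.0199  0.041 ] y' -0.0861 x' -0.0013 [ 0.5 -1.5  0. ] 0.021233182850835624 14.55
scene tile y' 0.074..0.151 x' -0.024..0.037
```

Creep on in roughly 0.5 mm steps, watching the force.

Request:
{"op": "step_arm", "data": {"targets": "-1 0 0.001 0 0 0 0; -1 0 0.002 0 0 0 0; -1 0 0.003 0 0 0 0; -1 0 0.004 0 0 0 0; -1 0 0.004 0 0 0 0"}}

```text
clock: 15.02
eef_pos: [0.4879, -0.0179, 0.041]
tool_rot: [-0.687, 0.726, 0.0, 0.0]
ft_force: [0.5, -1.7, -1.2]
grip_width: 0.0213
grasp_force: 59.2
```

Request:
{"op": "step_arm", "data": {"targets": "-1 0 0.001 0 0 0 0; -1 0 0.002 0 0 0 0; -1 0 0.003 0 0 0 0; -1 0 0.003 0 0 0 0"}}

```text
clock: 15.35
eef_pos: [0.4879, -0.0163, 0.041]
tool_rot: [-0.687, 0.726, 0.0, 0.0]
ft_force: [0.3, -2.5, -0.6]
grip_width: 0.0212
grasp_force: 59.2
```

Request:
{"op": "step_arm", "data": {"targets": "-1 0 0.001 0 0 0 0; -1 0 0.002 0 0 0 0; -1 0 0.002 0 0 0 0"}}

```text
clock: 15.6
eef_pos: [0.4879, -0.0154, 0.041]
tool_rot: [-0.687, 0.726, 0.0, 0.0]
ft_force: [0.1, -2.7, -0.4]
grip_width: 0.0214
grasp_force: 59.2
```

Request:
{"op": "step_arm", "data": {"targets": "-1 0 0.001 0 0 0 0; -1 0 0.002 0 0 0 0; -1 0 0.002 0 0 0 0"}}

```text
clock: 15.85
eef_pos: [0.4879, -0.0145, 0.041]
tool_rot: [-0.687, 0.726, -0.0, -0.0]
ft_force: [-0.5, -2.5, 0.7]
grip_width: 0.0211
grasp_force: 59.2
```

```bash
python3 -c "
from h import *
st();tile('scene','a9')"
```

```text
tcp [ 0.4879 -0.0145  0.041 ] y' -0.0807 x' -0.0016 [-0.5 -2.5  0.7] 0.021095437627632496 15.85
scene tile y' 0.079..0.156 x' -0.025..0.037
```

Request:
{"op": "step_arm", "data": {"targets": "-1 0 0.001 0 0 0 0; -1 0 0.002 0 0 0 0; -1 0 0.002 0 0 0 0"}}

```text
clock: 16.15
eef_pos: [0.4879, -0.0144, 0.0412]
tool_rot: [-0.687, 0.727, -0.001, -0.001]
ft_force: [-0.4, -4.5, 1.9]
grip_width: 0.0213
grasp_force: 59.3
```

Request:
{"op": "step_arm", "data": {"targets": "-1 0 0.001 0 0 0 0; -1 0 0.002 0 0 0 0; -1 0 0.002 0 0 0 0"}}

```text
clock: 16.4
eef_pos: [0.4879, -0.0144, 0.0414]
tool_rot: [-0.687, 0.727, -0.002, -0.001]
ft_force: [-0.5, -9.9, 2.5]
grip_width: 0.0211
grasp_force: 59.4
```

Contact with the end stop: motion halted and the force rose to about 10 N. Withdraw straight back.

Request:
{"op": "step_arm", "data": {"targets": "-1 0 -0.006 0 0 0 0; -1 -0.001 -0.02 0 0 0 0; -1 -0.003 -0.06 0 0 0 0; -1 -0.006 -0.11 0 0 0 0; -1 -0.009 -0.16 0 0 0 0; -1 -0.012 -0.21 0 0 0 0; -1 -0.014 -0.26 0 0 0 0; -1 -0.017 -0.31 0 0 0 0; -1 -0.02 -0.36 0 0 0 0; -1 -0.022 -0.4 0 0 0 0"}}

```text
clock: 17.23
eef_pos: [0.4766, -0.2139, 0.0408]
tool_rot: [-0.687, 0.727, 0.0, 0.0]
ft_force: [0.3, 0.2, -1.9]
grip_width: 0.0213
grasp_force: 59.0
```

Request:
{"op": "step_arm", "data": {"targets": "-1 -0.003 -0.05 0 0 0 0; -1 -0.006 -0.1 0 0 0 0; -1 -0.008 -0.15 0 0 0 0; -1 -0.008 -0.15 0.04 0 0 0; -1 -0.008 -0.15 0.1 0 0 0; -1 -0.008 -0.15 0.17 0 0 0; -1 -0.008 -0.15 0.24 0 0 0; -1 -0.008 -0.15 0.31 0 0 0; -1 -0.008 -0.15 0.37 0 0 0; -1 -0.008 -0.15 0.37 0 0 0"}}

```text
clock: 18.07
eef_pos: [0.4761, -0.289, 0.2332]
tool_rot: [-0.687, 0.726, -0.006, 0.002]
ft_force: [1.3, -1.5, -0.9]
grip_width: 0.0214
grasp_force: 59.2
```

```bash
python3 -c "
from h import *
st();print(bot.get_obs()['tool_rot']);tile('scene','a10')"
```

```text
tcp [ 0.4761 -0.289   0.2332] y' -0.3555 x' 0.0018 [ 1.3 -1.5 -0.9] 0.021372090688668768 18.0667
[-0.68742392  0.72622893 -0.00586362  0.00234948]
scene tile y' 0.078..0.156 x' -0.024..0.037
```

Request:
{"op": "step_arm", "data": {"targets": "-1 0 0.05 0 0 0 -0.1; -1 0 0.11 0 0 0 -0.2; -1 0 0.17 0 0 0 -0.3; -1 0 0.24 0 0 0 -0.4; -1 0 0.31 0 0 0 -0.5; -1 0 0.38 0 0 0 -0.6; -1 0 0.45 0 0 0 -0.7; -1 0 0.52 0 0 0 -0.8; -1 0 0.59 0 0 0 -0.9; -1 0 0.65 0 0 0 -1"}}

```text
clock: 18.95
eef_pos: [0.4714, 0.0398, 0.2242]
tool_rot: [-0.356, 0.935, 0.001, -0.001]
ft_force: [-0.4, -0.3, -1.4]
grip_width: 0.0215
grasp_force: 59.0
```

Request:
{"op": "step_arm", "data": {"targets": "-1 0 0.07 0 0 0 -0.1; -1 0 0.14 0 0 0 -0.2; -1 0 0.21 0 0 0 -0.3; -1 0 0.28 0 0 0 -0.4; -1 0 0.35 0 0 0 -0.5; -1 0 0.42 0 0 0 -0.6; -1 0 0.49 0 0 0 -0.7; -1 0 0.56 0 0 0 -0.8; -1 0 0.62 0 0 0 -0.9; -1 0 0.66 0 0 0 -1"}}

```text
clock: 19.78
eef_pos: [0.4713, 0.3703, 0.2234]
tool_rot: [0.028, 1.0, -0.0, -0.002]
ft_force: [0.2, 0.2, -1.5]
grip_width: 0.0214
grasp_force: 59.0
```

Request:
{"op": "step_arm", "data": {"targets": "-1 -0.005 0.02 0 0 0 -0.045; -1 -0.005 0.025 0 0 0 -0.045; -1 -0.005 0.025 0 0 0 -0.045; -1 -0.005 0.025 0 0 0 -0.045"}}

```text
clock: 20.12
eef_pos: [0.4699, 0.3791, 0.2248]
tool_rot: [0.045, 0.999, -0.001, -0.001]
ft_force: [-0.2, 0.0, -1.0]
grip_width: 0.0217
grasp_force: 59.0
```

```bash
python3 -c "
from h import *
st();r=bot.get_obs()['tool_rot'];print(r,np.degrees(2*np.arctan2(r[1],r[0]))-180)"
```

```text
tcp [0.4699 0.3791 0.2248] y' 0.3113 x' -0.0415 [-0.2  0.  -1. ] 0.02166205215839375 20.1167
[ 4.49403996e-02  9.98988798e-01 -8.45849019e-04 -1.01346171e-03] -5.15152997715839
```

Request:
{"op": "step_arm", "data": {"targets": "-1 0.005 0.008 -0.05 0 0 0; -1 0.005 0.008 -0.11 0 0 0; -1 0.005 0.008 -0.17 0 0 0; -1 0.005 0.008 -0.23 0 0 0; -1 0.005 0.008 -0.28 0 0 0; -1 0.005 0.008 -0.32 0 0 0; -1 0.005 0.008 -0.345 0 0 0; -1 0.005 0.008 -0.36 0 0 0; -1 0.005 0.008 -0.37 0 0 0; -1 0.005 0.008 -0.37 0 0 0"}}

```text
clock: 20.95
eef_pos: [0.4728, 0.383, 0.0404]
tool_rot: [0.046, 0.999, -0.0, -0.001]
ft_force: [-0.6, -0.3, -2.4]
grip_width: 0.0212
grasp_force: 59.1
```

```bash
python3 -c "
from h import *
st();print(bot.get_obs()['tool_rot'])"
```

```text
tcp [0.4728 0.383  0.0404] y' 0.3153 x' -0.0388 [-0.6 -0.3 -2.4] 0.021180589132747805 20.95
[ 4.57128194e-02  9.98954404e-01 -4.29320155e-04 -5.02920729e-04]
```

Lower the last 7 mm slowly until the tray takes the weight.

Request:
{"op": "step_arm", "data": {"targets": "-1 0 0 -0.003 0 0 0; -1 0 0 -0.006 0 0 0; -1 0 0 -0.009 0 0 0; -1 0 0 -0.011 0 0 0; -1 0 0 -0.013 0 0 0; -1 0 0 -0.013 0 0 0; -1 0 0 -0.013 0 0 0"}}

```text
clock: 21.53
eef_pos: [0.4728, 0.3841, 0.0346]
tool_rot: [0.045, 0.999, -0.0, 0.0]
ft_force: [0.5, 0.5, -0.7]
grip_width: 0.0212
grasp_force: 59.1
```

Request:
{"op": "step_arm", "data": {"targets": "-1 0 0 -0.001 0 0 0; -1 0 0 -0.002 0 0 0; -1 0 0 -0.003 0 0 0; -1 0 0 -0.003 0 0 0"}}

```text
clock: 21.87
eef_pos: [0.4729, 0.3841, 0.0332]
tool_rot: [0.045, 0.999, 0.0, 0.0]
ft_force: [-1.2, -0.2, 1.1]
grip_width: 0.0214
grasp_force: 59.3
```

Request:
{"op": "step_arm", "data": {"targets": "-0.3 0 0 0 0 0 0; 0 0 0 0 0 0 0; 0.5 0 0 0 0 0 0; 1 0 0 0 0 0 0; 1 0 0 0 0 0 0; 1 0 0 0 0 0 0; 1 0 0 0 0 0 0; 1 0 0 0 0 0 0; 1 0 0 0 0 0 0; 1 0 0 0 0 0 0"}}

```text
clock: 22.7
eef_pos: [0.4729, 0.384, 0.033]
tool_rot: [0.045, 0.999, 0.0, 0.0]
ft_force: [-0.1, -0.7, 0.2]
grip_width: 0.0855
grasp_force: 0.0
```

Request:
{"op": "step_arm", "data": {"targets": "1 0 0 0.02 0 0 0; 1 0 0 0.06 0 0 0; 1 0 0 0.12 0 0 0; 1 0 0 0.2 0 0 0; 1 0 0 0.28 0 0 0; 1 0 0 0.36 0 0 0; 1 0 0 0.44 0 0 0; 1 -0.05 -0.04 0.5 0 0 0; 1 -0.05 -0.04 0.54 0 0 0; 1 -0.05 -0.04 0.54 0 0 0"}}

```text
clock: 23.53
eef_pos: [0.4484, 0.3645, 0.3103]
tool_rot: [0.045, 0.999, 0.004, 0.004]
ft_force: [1.1, 0.9, 1.1]
grip_width: 0.0853
grasp_force: 0.0
```

Run:
```python
from h import *
st();tile("scene","a11")
i,w=snap("wrist","w11");s=cv2.imread("pics/a11.png")[130:230,190:390]
cv2.imwrite("pics/fin.png",np.hstack([w[100:300,130:330],cv2.copyMakeBorder(cv2.resize(s,(400,200),interpolation=cv2.INTER_CUBIC),0,0,0,0,0)]))
```

```text
tcp [0.4484 0.3645 0.3103] y' 0.2955 x' -0.0621 [1.1 0.9 1.1] 0.08527261176148246 23.5333
scene tile y' 0.082..0.156 x' -0.024..0.038
```

View pics/fin.png

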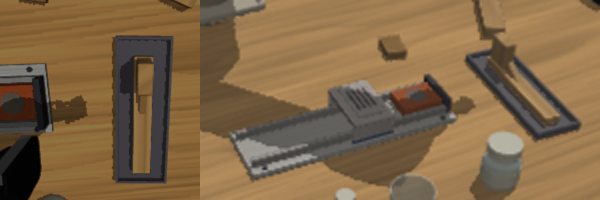

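The stick is flat in its tray, the tile rests against the end stop clear of the hood, and the gripper is empty and clear.

```bash
python3 -c "
from h import *
print(bot.job_done())"
```

```text
the job is handed in; nothing more can be done
None
```

The tile is against the end stop, clear of the hood, and the push stick is back flat in its tray; I handed the job in about 24 s into the 69 s limit, and the judge's verdict was not shown.

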